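# Close up the topping rail with the filler strip and hold the end stop tight

## Robot

A 6-joint arm with a two-finger parallel gripper is mounted at the origin on the work surface; the furniture and walls round the work are solid. World frame = base frame: x ahead of the robot, y to its left, z up, the work surface at z = 0. Lengths are in m, angles in degrees, forces in N, time in s.
With the tool pointing down it reaches from about 0.25 to 0.725 m from the base axis. Payload 9.7 kg.
Tool frame: the origin (TCP) lies between the finger pads; the fingertips stand 11 mm ahead of it and the grasp point (between the pads) lies 8 mm behind it; z points along the fingers, x is the direction in which the jaws open and shut, and the axes are right-handed (so a half turn about z gives the same grasp; the last joint's range is limited). The gripper opens to 85 mm and grips with 20 to 120 N. Pads are 22 mm wide; open, the fingers measure 114 mm over their backs; the gripper's body (76 mm by 85 mm) begins 54 mm behind the grasp point. The pads swing forward as they close: fully open they stand 13 mm farther back than shut.
Start: joints at [-76.261, 4.979, 10.078, 95.1, 0, 90], TCP at [0.131, -0.534, 0.242] pointing down, gripper open.
Joint ranges: [-179.16, 179.16], [-48.56, 103.87], [-65.8, 70.77], [-126.05, 130.52], [-82.76, 87.17], [-180, 180]. Speed limits (degrees/s): [127.2, 127.2, 147.25, 180, 180, 180].

## Interface

Orientations are given as [roll, pitch, yaw] about the fixed x, y, z axes, in that order (R = Rz(yaw) Ry(pitch) Rx(roll)).
In Python, from workcell import get_obs, camera, job_done, spotter gives the robot as it stands.
- The arm moves only by the tool play_rows, never from a script. Its argument "rows" is a list of rows, each a list of 3 entries, a list of its own where there are three numbers: the closure, from 0 (fully open) to 1 (shut), then the shift along the tool's x, y, z in cm, then the turn, a rotation vector about the tool's x, y, z in degrees. In form: [[claw, [x, y, z], [wx, wy, wz]], ...]. A call has 1 to 12 rows; each row shifts and turns the pose as measured when the row begins, along the tool's axes as they then stand; what a row does not reach is not made up. A row lasts 1/10 s, in which the tool goes at most 50 mm and 8.59 degrees, less where a joint would pass 70% of its speed; a pose out of reach is approached as far as the arm can. A call is refused whole if a number of a shift passes 5 or a number of a turn 8.59, either way. A call with a gripper value outside its range is refused whole. The fingers move at their own pace and stop on an object; "newtons" is the grip in N (left out, the last holds). Time passes only in rows, so rows that do not move let the fingers close. It gives the time, the measured TCP pose, the force and the opening at its end, in the units of the state.
- get_obs(): the state, without advancing time (a new reading comes with each control period).
- camera(name): name is "scene" or "top" or "wrist"; returns a dict with "img" (420x560x3 uint8, red, green, blue), "intrinsics" (3x3 intrinsics, pixels), "k1" (the pictures are not rectified: a ray, as slopes to the right and down, at radius r is drawn at 1 + k1 r^2 times it, then the intrinsics apply), "xyz" and "orientation" of the camera in the world. Camera axes: x right, y down, z forward; pixel columns grow to the right and rows downward; lengths in m; the calibration is good to about 2 mm. A picture is of the moment at which its call begins. There is no depth.
- job_done(): hands the job in, once; it reports no verdict.
Trained networks look in a picture, given as the dict that the camera call returned (one of the last four; its "shot" number tells which), for a name from the list of things; names that differ only in an ending like _2 or _b are one class to them, and where a whole thing is asked for, a point or a joint stands for the part that bears it (a point fixed in the world has none). Each returns a list of dicts, best first, with "confidence" (0 to 1); they miss things now and then, are a little off and sometimes report something else, mostly with a low value. They report only what shows in the picture. A call takes as long as a camera call.
- spotter.spot_in(picture, thing): "point" ([x, y, z] in m, in world coordinates, good to about 4 mm: the middle of the surface that is visible of it).
- spotter.trace(picture, thing): "pixels" (420x560 bool, what is visible of it).
The state is a dict: "time": time; "q": joint angles; "qd": joint speeds; "joint_efforts": joint torques, N m; "ee_pos": TCP position; "tcp_rot": TCP orientation; "wrist_force": force on the tool from outside, world axes, zero at the start; "torque": the same for the moment, N m; "opening": finger opening in m.
Only numpy, scipy, OpenCV 4.12 (cv2) and the standard library are available. Lean on these libraries where they do the work, as an engineer would, in place of code of your own. Each camera call takes 0.05 s, during which the arm holds its last target.

## Task

The cold topping rail is being made ready for serving and its three steel pans still hang loose in it. Pick up the filler strip by its upright tab and set it down level across the rail, on both ledges, in the one gap along the row that is wide enough for it, without shoving the pans along to make room or lifting them. Then slide the end stop by its grip toward the pans until the whole row is shut tight against the far end and the stop's sprung pad is pressed in about half-way, and finish while still holding it pressed there (do not let go, I will then tighten the clamp screw); leave the tub and the measuring cup alone.

Things in the scene. Friction and masses are not known exactly. Their poses are not given: they have to be found in the camera images.
- rail_end (a point): Fixed steel topping rail, 409 mm long (y), 170 mm wide (x), z up; the row of pans runs along -y from its fixed end wall. This point: middle of that wall's inner face at ledge height, 76 mm above the table. Ledges lie 70 to 82 mm either side of the middle line; upstands outside them rise 12 mm. Strip and pans hang on both ledges with 2 mm of play at each end.
- pan_a_rim (a point): Steel pan hung loose by its rim on both ledges, about 0.2 kg, open on top. Rim 160 mm across the rail (x), 100 mm along it (y), 10 mm thick; 65 mm deep. This point: its middle at the rim's top, 10 mm above the ledges. The three pans hang in any order; of the gaps between end wall, pans and pad one is 30 mm or wider, the others under 20 mm.
- pan_b_rim (a point): The narrow steel food pan: as pan_a, but its rim is only 70 mm along the rail (160 mm across it). This point is the middle of the pan at the height of the rim's top.
- pan_c_rim (a point): Steel food pan like pan_a: rim 160 mm by 100 mm along the rail. This point is the middle of the pan at the height of the rim's top.
- strip_tab (a point): Loose filler strip, on the table right of the rail at first, 0.15 kg: steel bar 160 mm long (x), 24 mm wide (y), 10 mm high, with an upright black tab in its middle: 44 mm long (x), 10 mm thick (y), its top 54 mm above the strip's underside. This point: middle of the tab, 34 mm above the underside. Either way round in the rail.
- end_stop (a joint): Slide of the end stop along the rail, in m: 0 = all the way back, 0.049 = end of its track; grows toward the pans (rail +y). About 2 N of friction. With strip and pans shut tight it reads 0.036 plus the pad's reading; without the strip its track ends before the row is tight.
- stop_grip (a point): Upright black grip on the end stop, at the -y end of the row: 50 mm across the rail (x), 14 mm along it (y), from 103 to 140 mm above the table, on a bridge plate 34 mm wide whose top is 98 mm above the table. This point: middle of the grip, 122 mm above the table; axes as the rail's.
- pad (a joint): How far the sprung pad in front of the end stop is pressed in, in m: 0 = standing out, 0.012 = pressed in fully. Its spring pushes toward the pans with 3 N at 0 and 1.2 N more per mm, so the stop slides back if let go while pressed.
- pad_face (a point): Middle of the pad's front face, which meets the row (144 mm across the rail, 11 mm high, level with the pan rims). 37 mm before the middle of the grip (rail +y) when the pad stands out.
- tub: Small round food tub with lid, 119 mm across, 51 mm high, on the right, nearer the robot than the strip; bystander. Origin: middle of its underside.
- cup: Steel measuring cup with a handle, 74 by 103 mm, 74 mm high, between the robot and the right end of the rail; bystander. Origin: middle of its underside.

How it is judged (in metres and radians):
On the way:
1. the filler strip lies level on both ledges, square across the rail, in the gap that was wide enough: no pan was shoved more than 15 mm to make room (z of strip_tab in the frame of rail_end between 0.03 and 0.038 m and x of strip_tab in the frame of rail_end between -0.007 and 0.007 m and y of strip_tab in the frame of rail_end between -0.322 and -0.005 m and angle between strip_tab's own z axis and vertical below 0.06 rad and angle between the x axis of strip_tab and the x axis of rail_end, either way round below 0.08 rad and distance of each of pan_a_rim, pan_b_rim, pan_c_rim from where it was at the start of the episode below 0.015 m), for 0.2 s.
At the end, for the whole second after the job is handed in: The strip lies level (4 mm, 0.06 rad) and square (0.08 rad) on both ledges in the row, all pans hang on the ledges, the row is shut tight (pad face 294 mm from the fixed end within 4 mm), and the robot still holds the end stop so that the pad is pressed in 3 to 10 of its 12 mm, at rest (z of strip_tab in the frame of rail_end between 0.03 and 0.038 m and x of strip_tab in the frame of rail_end between -0.007 and 0.007 m and y of strip_tab in the frame of rail_end between -0.322 and -0.005 m and angle between strip_tab's own z axis and vertical below 0.06 rad and angle between the x axis of strip_tab and the x axis of rail_end, either way round below 0.08 rad and z of pan_a_rim in the frame of rail_end between 0.006 and 0.014 m and z of pan_b_rim in the frame of rail_end between 0.006 and 0.014 m and z of pan_c_rim in the frame of rail_end between 0.006 and 0.014 m and y of pad_face in the frame of rail_end between -0.298 and -0.29 m and value of joint pad between 0.003 and 0.01 m and velocity of joint end_stop between -0.01 and 0.01 m/s and velocity of joint pad between -0.01 and 0.01 m/s); the arm keeps its last pose, push and grip.
It fails at once if a pan is lifted more than 20 mm or tipped (z of any of pan_a_rim, pan_b_rim, pan_c_rim in the frame of rail_end above 0.03 m or angle between any of pan_a_rim, pan_b_rim, pan_c_rim's own z axis and vertical above 0.2 rad).
It fails at once if the tub or the cup is moved more than 30 mm (distance of any of tub, cup from where it was at the start of the episode above 0.03 m).
It also fails if it takes over 45 s, if anything falls off the work surface, if the arm or the gripper's body presses on something with over 40 N, if the wrist force passes 120 N, or if a joint passes its speed limit or range.

## Working session

There is one attempt and no reset: what is moved stays moved. The work goes in short steps, Python scripts to look and compute and a tool call to move; the robot and the scene stay as the last step left them, time stands still between calls to the robot, and variables do not carry over. Pictures are saved under pics/ and viewed, and the job is handed in when it is done.

Besides the shell and the picture viewer there is one more tool, called as a command line: name --argument value ..., lists and objects as JSON in quotes. play_rows: Moves the arm, as the interface text tells. Its arguments: {"type":"object","properties":{"rows":{"type":"array","items":{"type":"array"}},"newtons":{"type":"number"}},"required":["rows"]}

```bash
mkdir -p pics; ls; cat > h.py <<'E'
import numpy as np,cv2
from workcell import get_obs,camera,job_done,spotter
from scipy.spatial.transform import Rotation as R
def save(c,n): cv2.imwrite('pics/'+n+'.png',cv2.cvtColor(c['img'],cv2.COLOR_RGB2BGR))
def Rc(c):
    o=np.array(c['orientation']); return R.from_euler('xyz',o,degrees=True).as_matrix() if o.shape==(3,) else o
def ray(c,u,v):
    K=np.array(c['intrinsics']);d=np.array([c['k1'],0,0,0],float)
    p=cv2.undistortPoints(np.array([[[u,v]]],float),K,d)[0,0]
    return Rc(c)@np.array([p[0],p[1],1])
def atz(c,u,v,z):
    r=ray(c,u,v);o=np.array(c['xyz']);return o+r*(z-o[2])/r[2]
def proj(c,P):
    M=Rc(c);q=(np.atleast_2d(P)-np.array(c['xyz']))@M
    return cv2.projectPoints(q.reshape(-1,1,3),np.zeros(3),np.zeros(3),np.array(c['intrinsics']),np.array([c['k1'],0,0,0],float))[0][:,0]
E
python3 - <<'E'
from h import *
np.set_printoptions(precision=4,suppress=True)
o=get_obs();print(o)
for n in ['scene','top','wrist']:
    c=camera(n);save(c,n+'0');print(n,c['xyz'],c['orientation'],c['k1'],c['intrinsics'])
    for t in ['rail_end','pan_a_rim','pan_b_rim','strip_tab','stop_grip','pad_face','tub','cup']:
        try:
            print(t,[(np.round(d['point'],4).tolist(),round(d['confidence'],2)) for d in spotter.spot_in(c,t)])
        except Exception as e: print(t,e)
print(get_obs()['time'])
E
```

```text
pics
{'time': 0.0, 'q': array([-76.2586,   5.0105,  10.0312,  95.1002,  -0.0008,  90.0016]), 'qd': array([ 0.0358, -0.1067, -0.1231,  0.0187,  0.02  ,  0.0149]), 'joint_efforts': array([  0.0004, -52.0392,  46.4805,   0.0163,   0.0001,   0.    ]), 'ee_pos': array([ 0.1306, -0.534 ,  0.2416]), 'tcp_rot': array([179.9992,   0.0795, -76.2602]), 'wrist_force': array([ 0.9377,  0.1469, -0.0291]), 'torque': array([ 0.0279, -0.0012, -0.0123]), 'opening': 0.08563090397137499}
scene [-0.1125  0.5512  0.7203] [-126.9959   -1.0795 -140.4883] -0.16050057369622914 [[481.1939   0.     278.2482]
 [  0.     481.1939 214.9295]
 [  0.       0.       1.    ]]
rail_end [([0.4022, -0.0244, 0.0677], 0.56)]
pan_a_rim []
pan_b_rim [([0.488, -0.1122, 0.0767], 0.9)]
strip_tab [([0.4837, -0.3903, 0.012], 0.89)]
stop_grip [([0.4579, -0.195, 0.0976], 0.79)]
pad_face [([0.4665, -0.1716, 0.0863], 0.65)]
tub [([0.5071, 0.0857, 0.0718], 0.33)]
cup [([0.4545, -0.1926, 0.0983], 0.16)]
top [ 0.3027 -0.0893  1.256 ] [-174.2924   -0.4491  -90.4415] 0.042638065984864776 [[407.8074   0.     281.6875]
 [  0.     407.8074 208.6124]
 [  0.       0.       1.    ]]
rail_end [([0.4745, -0.1644, 0.0807], 0.97), ([0.4654, -0.1998, 0.1012], 0.29)]
pan_a_rim [([0.4811, 0.1069, 0.0279], 0.76)]
pan_b_rim [([0.482, -0.09, 0.0578], 0.91)]
strip_tab [([0.4816, -0.3883, 0.0124], 0.75)]
stop_grip [([0.4657, -0.1994, 0.0967], 0.89)]
pad_face [([0.4767, -0.1674, 0.087], 0.69)]
tub [([0.2974, -0.395, 0.0444], 0.89)]
cup [([0.3049, -0.2785, 0.0025], 0.68)]
wrist [ 0.2121 -0.5148  0.3735] [160.8856   0.0139 -76.2805] 0.023347977388500023 [[314.9135   0.     278.7058]
 [  0.     314.9135 213.5256]
 [  0.       0.       1.    ]]
rail_end []
pan_a_rim []
pan_b_rim []
strip_tab []
stop_grip []
pad_face []
tub [([0.2614, -0.4115, 0.0452], 0.58)]
cup []
1.35
```

View pics/top0.png

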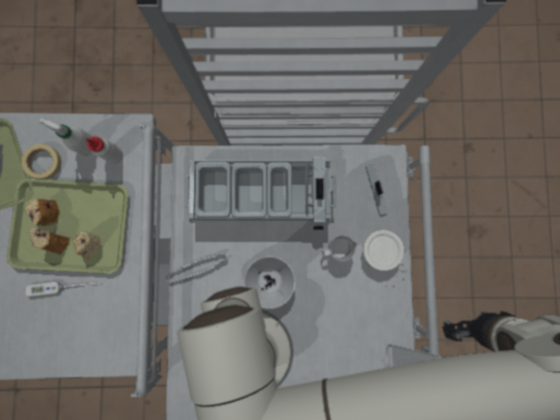

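View pics/scene0.png

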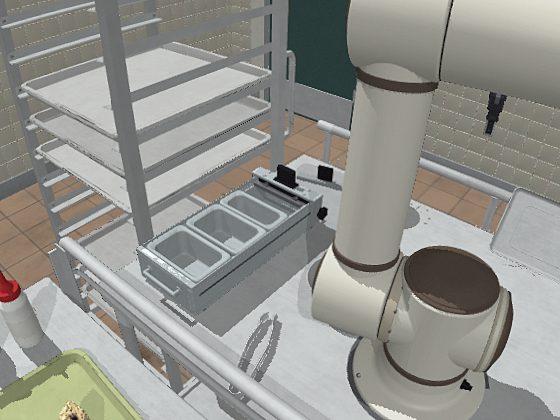

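View pics/wrist0.png

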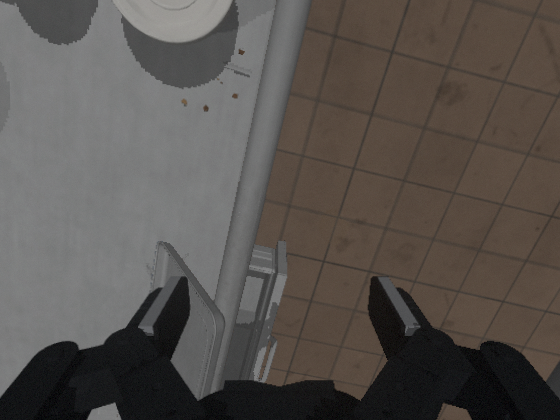

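```bash
python3 - <<'E'
import cv2
a=cv2.imread('pics/top0.png')[140:260,180:420];cv2.imwrite('pics/t0c.png',cv2.resize(a,None,fx=3.3,fy=3.3,interpolation=cv2.INTER_CUBIC))
a=cv2.imread('pics/scene0.png')[140:320,120:360];cv2.imwrite('pics/s0c.png',cv2.resize(a,None,fx=3.3,fy=3.3,interpolation=cv2.INTER_CUBIC))
E
```

```text
(no output)
```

View pics/t0c.png

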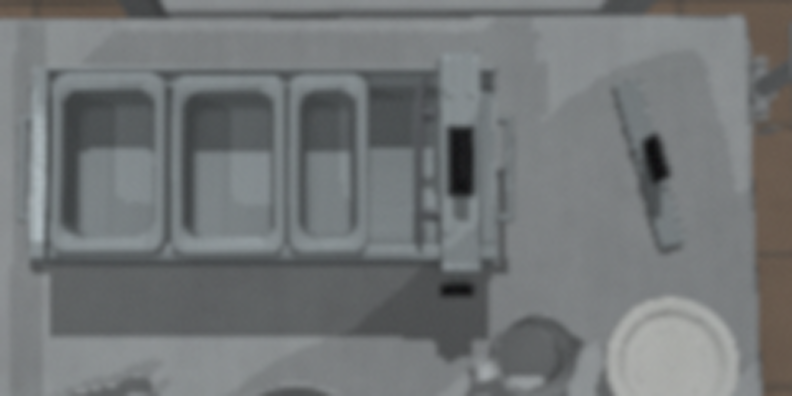

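View pics/s0c.png

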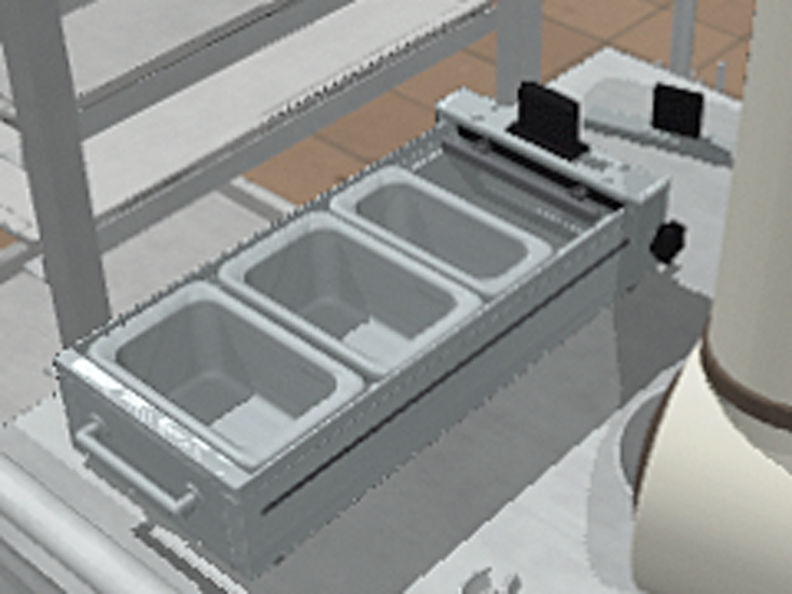

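```bash
cat >> h.py <<'E'
def T(o): return np.array(o['ee_pos']),R.from_euler('xyz',o['tcp_rot'],degrees=True)
def plan(pos,yaw,maxd=4.5,maxr=8):
    """rows from measured pose to pos with tool down, tool x at heading yaw; prints per-row (shift cm, turn deg)"""
    o=get_obs();p,Q=T(o);Qt=R.from_euler('xyz',[180,0,yaw],degrees=True)
    rv=(Q.inv()*Qt).as_rotvec(degrees=True);dp=(np.array(pos)-p)*100
    n=int(np.ceil(max(np.abs(dp).max()/maxd,np.abs(rv).max()/maxr,1)))
    print('dp world',dp.round(2),'rv',rv.round(2),'n',n)
    for k in range(n):
        Qk=Q*R.from_rotvec(rv*k/n,degrees=True)
        print((Qk.inv().apply(dp/n)).round(2).tolist(),(rv/n).round(2).tolist())
E
python3 - <<'E'
from h import *
np.set_printoptions(precision=4,suppress=True)
c=camera('top')
f=lambda u,v,z:atz(c,180+u/3.3,140+v/3.3,z)
print('tab',f(655,158,.054)); a=f(618,85,.01);b=f(672,248,.01);print(a,b,(a+b)/2)
print('grip',f(461,160,.140)); print('endwall',f(48,75,.088),f(48,255,.088))
print('upstand near',f(50,262,.088),f(480,262,.088),'far',f(50,72,.088),f(480,72,.088))
for t in ['strip_tab','stop_grip']:
    for m in spotter.trace(c,t)[:1]:
        v,u=np.nonzero(m['pixels']);print(t,m['confidence'],len(u),u.mean(),v.mean(),u.min(),u.max(),v.min(),v.max())
print(get_obs()['time'])
E
```

```text
tab [ 0.4828 -0.3882  0.054 ]
[ 0.5589 -0.3665  0.01  ] [ 0.4049 -0.4122  0.01  ] [ 0.4819 -0.3894  0.01  ]
grip [ 0.4694 -0.2044  0.14  ]
endwall [0.5548 0.1522 0.088 ] [0.3962 0.1502 0.088 ]
upstand near [0.3901 0.1484 0.088 ] [ 0.3874 -0.2248  0.088 ] far [0.5575 0.1505 0.088 ] [ 0.5554 -0.2278  0.088 ]
strip_tab 0.86 487 375.7802874743326 189.14989733059548 365 387 164 215
stop_grip 0.68 886 317.7990970654628 190.5959367945824 306 324 156 229
1.5
```

```bash
cat >> h.py <<'E'
def plan2(pos,turn,n,claw=0):
    o=get_obs();p,Q=T(o);dp=(np.array(pos)-p)*100
    for k in range(n):
        s=(Q*R.from_rotvec([0,0,turn*k/n],degrees=True)).inv().apply(dp/n)
        print([claw,s.round(1).tolist(),[0,0,round(turn/n,1)]],end=', ' if k<n-1 else '\n')
E
python3 - <<'E'
from h import *
c=camera('top')
for p in [(220,145),(370,145),(190,70),(395,70),(160,12)]: print(p,atz(c,*p,0).round(3),atz(c,*p,.3).round(3),atz(c,*p,.6).round(3))
plan2([.482,-.389,.20],-182.5,22)
E
```

```text
(220, 145) [0.63  0.092 0.   ] [0.552 0.048 0.3  ] [0.474 0.005 0.6  ]
(370, 145) [ 0.627 -0.379  0.   ] [ 0.55 -0.31  0.3 ] [ 0.472 -0.241  0.6  ]
(190, 70) [0.873 0.188 0.   ] [0.736 0.121 0.3  ] [0.6   0.055 0.6  ]
(395, 70) [ 0.869 -0.464  0.   ] [ 0.734 -0.375  0.3  ] [ 0.599 -0.285  0.6  ]
(160, 12) [1.063 0.284 0.   ] [0.881 0.195 0.3  ] [0.7   0.106 0.6  ]
[0, [-0.3, -1.7, 0.2], [0, 0, -8.3]], [0, [-0.0, -1.7, 0.2], [0, 0, -8.3]], [0, [0.2, -1.7, 0.2], [0, 0, -8.3]], [0, [0.5, -1.7, 0.2], [0, 0, -8.3]], [0, [0.7, -1.6, 0.2], [0, 0, -8.3]], [0, [0.9, -1.5, 0.2], [0, 0, -8.3]], [0, [1.1, -1.3, 0.2], [0, 0, -8.3]], [0, [1.3, -1.1, 0.2], [0, 0, -8.3]], [0, [1.5, -0.9, 0.2], [0, 0, -8.3]], [0, [1.6, -0.7, 0.2], [0, 0, -8.3]], [0, [1.7, -0.5, 0.2], [0, 0, -8.3]], [0, [1.7, -0.2, 0.2], [0, 0, -8.3]], [0, [1.7, 0.0, 0.2], [0, 0, -8.3]], [0, [1.7, 0.3, 0.2], [0, 0, -8.3]], [0, [1.6, 0.5, 0.2], [0, 0, -8.3]], [0, [1.6, 0.7, 0.2], [0, 0, -8.3]], [0, [1.4, 1.0, 0.2], [0, 0, -8.3]], [0, [1.3, 1.2, 0.2], [0, 0, -8.3]], [0, [1.1, 1.3, 0.2], [0, 0, -8.3]], [0, [0.9, 1.5, 0.2], [0, 0, -8.3]], [0, [0.7, 1.6, 0.2], [0, 0, -8.3]], [0, [0.4, 1.7, 0.2], [0, 0, -8.3]]
```

play_rows --rows '[[0,[-0.3,-1.7,0.2],[0,0,-8.3]],[0,[0,-1.7,0.2],[0,0,-8.3]],[0,[0.2,-1.7,0.2],[0,0,-8.3]],[0,[0.5,-1.7,0.2],[0,0,-8.3]],[0,[0.7,-1.6,0.2],[0,0,-8.3]],[0,[0.9,-1.5,0.2],[0,0,-8.3]],[0,[1.1,-1.3,0.2],[0,0,-8.3]],[0,[1.3,-1.1,0.2],[0,0,-8.3]],[0,[1.5,-0.9,0.2],[0,0,-8.3]],[0,[1.6,-0.7,0.2],[0,0,-8.3]],[0,[1.7,-0.5,0.2],[0,0,-8.3]],[0,[1.7,-0.2,0.2],[0,0,-8.3]]]' --newtons 40

```text
time: 2.75
ee_pos: [0.3257, -0.4468, 0.2176]
tcp_rot: [179.9, 0.0, 26.6]
wrist_force: [0.6, -0.2, -0.2]
opening: 0.0856
```

play_rows --rows '[[0,[1.7,0,0.2],[0,0,-8.3]],[0,[1.7,0.3,0.2],[0,0,-8.3]],[0,[1.6,0.5,0.2],[0,0,-8.3]],[0,[1.6,0.7,0.2],[0,0,-8.3]],[0,[1.4,1.0,0.2],[0,0,-8.3]],[0,[1.3,1.2,0.2],[0,0,-8.3]],[0,[1.1,1.3,0.2],[0,0,-8.3]],[0,[0.9,1.5,0.2],[0,0,-8.3]],[0,[0.7,1.6,0.2],[0,0,-8.3]],[0,[0.4,1.7,0.2],[0,0,-8.3]]]'

```text
time: 3.75
ee_pos: [0.486, -0.3642, 0.1965]
tcp_rot: [-180.0, 0.1, 112.5]
wrist_force: [0.4, -0.9, -0.4]
opening: 0.0852
```

```bash
python3 - <<'E'
from h import *
o=get_obs();print(o['q'],o['ee_pos'],o['tcp_rot'])
c=camera('wrist');save(c,'w1');print(c['xyz'],c['orientation'])
for t in ['strip_tab','stop_grip']:print(t,[(np.round(d['point'],4).tolist(),round(d['confidence'],2)) for d in spotter.spot_in(c,t)])
a=c['img'];cv2.imwrite('pics/w1b.png',cv2.cvtColor(cv2.resize(a,None,fx=1.42,fy=1.42,interpolation=cv2.INTER_CUBIC),cv2.COLOR_RGB2BGR))
E
```

```text
[-3.68237748e+01  1.22046198e+01  1.31023741e+01  9.08514184e+01
 -5.77896649e-02 -5.93353264e+01] [ 0.48598325 -0.36422178  0.19652973] [-1.79973923e+02  6.93300345e-02  1.12511544e+02]
[ 0.40754245 -0.39688835  0.32776473] [1.60972424e+02 5.01407834e-02 1.12493985e+02]
strip_tab [([0.4697, -0.395, 0.0106], 0.61)]
stop_grip [([0.443, -0.2114, 0.1018], 0.69)]
```

View pics/w1.png

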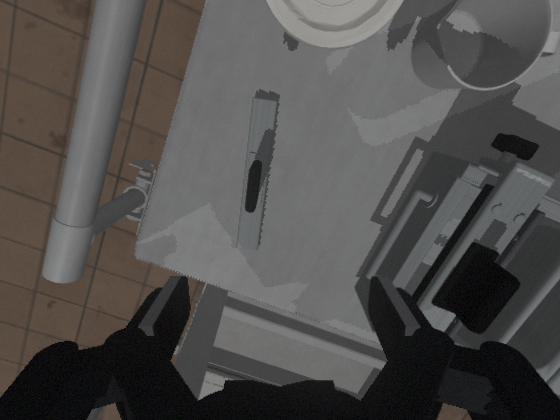

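```bash
python3 - <<'E'
from h import *
c=camera('wrist')
a=c['img'][80:260,200:310];cv2.imwrite('pics/w1c.png',cv2.cvtColor(cv2.resize(a,None,fx=3.3,fy=3.3,interpolation=cv2.INTER_CUBIC),cv2.COLOR_RGB2BGR))
E
```

```text
(no output)
```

View pics/w1c.png

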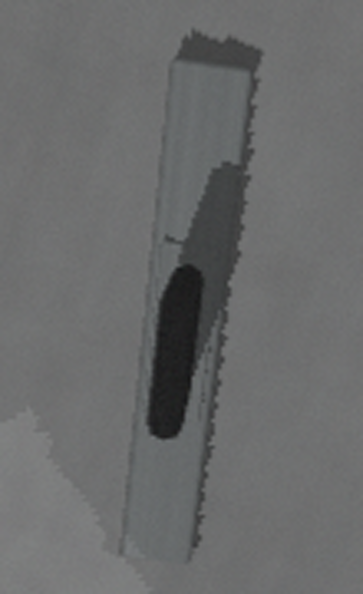

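```bash
python3 - <<'E'
from h import *
c=camera('wrist')
P=[atz(c,200+u/3.3,80+v/3.3,.01)[:2] for u,v in [(172,60),(250,68),(125,553),(190,562)]]
m=np.mean(P,0);d=(P[0]+P[1]-P[2]-P[3])/2
print(np.round(P,4),m,np.linalg.norm(d),np.degrees(np.arctan2(-d[1],-d[0])),np.linalg.norm(P[0]-P[1]),np.linalg.norm(P[2]-P[3]))
yaw=np.degrees(np.arctan2(-d[1],-d[0]))+90
e=-d/np.linalg.norm(d);n=np.array([-e[1],e[0]])
# predicted tab top outline
q=[np.r_[m+e*a*.022+n*b*.005,z] for z in (.054,.01) for a,b in ((1,1),(1,-1),(-1,-1),(-1,1))]
print(((proj(c,q)-[200,80])*3.3).round(0))
t,_=T(get_obs()); 
plan([m[0],m[1],.06],yaw)
E
```

```text
[[ 0.4107 -0.4222]
 [ 0.4043 -0.4007]
 [ 0.5621 -0.3827]
 [ 0.5571 -0.3613]] [ 0.48356925 -0.39171303] 0.15709150217554366 14.552436184196477 0.02242645668820512 0.021994348617137238
[[181. 445.]
 [145. 441.]
 [160. 285.]
 [198. 290.]
 [191. 400.]
 [159. 396.]
 [174. 258.]
 [206. 263.]]
dp world [ -0.15  -2.69 -13.67] rv [-0.03  0.07  7.44] n 4
[-0.61, -0.28, 3.42] [-0.01, 0.02, 1.86]
[-0.62, -0.26, 3.42] [-0.01, 0.02, 1.86]
[-0.63, -0.24, 3.42] [-0.01, 0.02, 1.86]
[-0.63, -0.22, 3.42] [-0.01, 0.02, 1.86]
```

play_rows --rows '[[0,[-0.6,-0.3,3.4],[0,0,1.9]],[0,[-0.6,-0.3,3.4],[0,0,1.9]],[0,[-0.6,-0.2,3.4],[0,0,1.9]],[0,[-0.6,-0.2,3.4],[0,0,1.9]],[0,[0,0,0],[0,0,0]]]'

```text
time: 4.5
ee_pos: [0.4809, -0.3951, 0.06]
tcp_rot: [179.8, 0.4, 103.2]
wrist_force: [-0.8, -0.3, -0.2]
opening: 0.0854
```

```bash
python3 - <<'E'
from h import *
plan([.4836,-.3917,.030],104.55,2)
E
```

```text
dp world [ 0.27  0.34 -3.  ] rv [ 0.15  0.36 -1.35] n 2
[0.14, 0.17, 1.5] [0.08, 0.18, -0.68]
[0.14, 0.17, 1.5] [0.08, 0.18, -0.68]
```

play_rows --rows '[[0,[0.1,0.2,1.5],[0.1,0.2,-0.7]],[0,[0.1,0.2,1.4],[0.1,0.2,-0.6]],[0,[0,0,0],[0,0,0]]]'

```text
time: 4.8
ee_pos: [0.4848, -0.3934, 0.0329]
tcp_rot: [179.9, 0.1, 104.5]
wrist_force: [0.2, 0.1, -0.4]
opening: 0.0853
```

```bash
python3 - <<'E'
from h import *
plan([.4836,-.3917,.030],104.55,2)
c=camera('wrist');save(c,'w2')
E
```

```text
dp world [-0.12  0.17 -0.29] rv [ 0.06  0.09 -0.05] n 1
[0.19, -0.07, 0.29] [0.06, 0.09, -0.05]
```

View pics/w2.png

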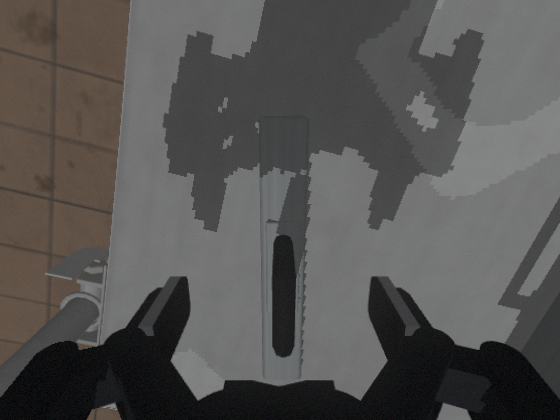

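```bash
python3 - <<'E'
from h import *
c=camera('wrist');p,Q=T(get_obs())
e=Q.as_matrix()[:,1]
print(proj(c,[p+Q.apply([0,y,-.008]) for y in (-.022,0,.022)]).round(0), proj(c,[np.r_[(p+Q.apply([0,y,0]))[:2],.054] for y in (-.022,0,.022)]).round(0))
E
```

```text
[[279. 259.]
 [279. 303.]
 [279. 342.]] [[279. 272.]
 [279. 319.]
 [279. 360.]]
```

play_rows --rows '[[0,[0.2,-0.1,0.3],[0,0,0]],[1,[0,0,0],[0,0,0]],[1,[0,0,0],[0,0,0]],[1,[0,0,0],[0,0,0]],[1,[0,0,0],[0,0,0]],[1,[0,0,0],[0,0,0]]]' --newtons 50

```text
time: 5.5
ee_pos: [0.4853, -0.3927, 0.035]
tcp_rot: [179.7, 0.4, 104.5]
wrist_force: [-0.6, 6.0, 3.8]
opening: 0.0123
```

play_rows --rows '[[1,[0,0,0],[0,0,0]],[1,[0,0,0],[0,0,0]],[1,[0,0,0],[0,0,0]]]'

```text
time: 5.8
ee_pos: [0.4852, -0.3927, 0.0347]
tcp_rot: [179.7, 0.4, 104.5]
wrist_force: [-0.0, -0.1, 0.9]
opening: 0.0093
```

```bash
python3 - <<'E'
from h import *
c=camera('wrist');save(c,'w3');print(get_obs())
E
```

```text
{'time': 5.85, 'q': array([-3.89817217e+01,  1.55496080e+01, -8.29475634e-01,  7.31218993e+01,
       -2.08572642e-03, -5.34920828e+01]), 'qd': array([-0.05492339,  0.03482253,  0.00993034, -0.0656279 , -0.00158427,
        0.02455862]), 'joint_efforts': array([-3.07839294e-02, -6.32953620e+01,  4.62631774e+01, -1.57650579e-01,
       -4.74098045e-02,  2.98293817e-03]), 'ee_pos': array([ 0.48520253, -0.39266587,  0.03477757]), 'tcp_rot': array([179.70478941,   0.40233633, 104.50931551]), 'wrist_force': array([-0.46069188,  0.74406694, -0.45510427]), 'torque': array([ 0.0432069 , -0.01194768,  0.0379651 ]), 'opening': 0.009301629490100107}
```

View pics/w3.png

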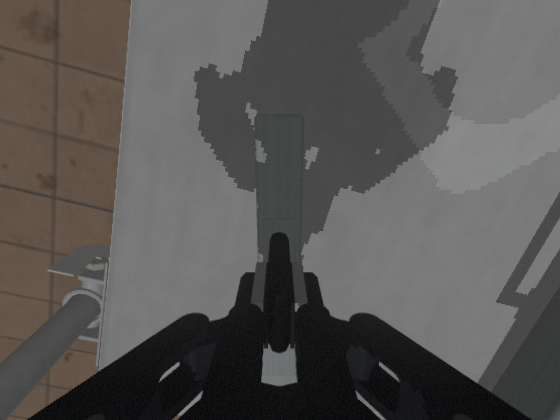

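play_rows --rows '[[1,[0,0,-2.5],[0,0,0]],[1,[0,0,-4.0],[0,0,0]],[1,[0,0,-4.0],[0,0,0]],[1,[0,0,-4.0],[0,0,0]],[1,[0,0,-3.5],[0,0,0]],[1,[0,0,0],[0,0,0]]]'

```text
time: 6.45
ee_pos: [0.4823, -0.3905, 0.2178]
tcp_rot: [180.0, 0.1, 104.5]
wrist_force: [0.4, 0.5, -1.3]
opening: 0.009
```

```bash
python3 - <<'E'
from h import *
c=camera('wrist');save(c,'w4');t=camera('top')
f=lambda u,v,z:atz(t,180+u/3.3,140+v/3.3,z).round(4)
for n,u,z in [('wall',50,.088),('a1',53,.086),('a2',165,.086),('c1',173,.086),('c2',285,.086),('b1',291,.086),('b2',367,.086),('pad',415,.086),('grip',461,.14)]: print(n,f(u,160,z))
print(get_obs()['ee_pos'],get_obs()['wrist_force'])
E
```

```text
wall [0.4794 0.1496 0.088 ]
a1 [0.4797 0.1474 0.086 ]
a2 [0.4791 0.0497 0.086 ]
c1 [0.4791 0.0427 0.086 ]
c2 [ 0.4785 -0.0555  0.086 ]
b1 [ 0.4784 -0.0607  0.086 ]
b2 [ 0.478  -0.1274  0.086 ]
pad [ 0.4777 -0.1696  0.086 ]
grip [ 0.4694 -0.2044  0.14  ]
[ 0.4815474  -0.38984546  0.21270088] [ 0.11024417 -0.36863085 -2.24846921]
```

View pics/w4.png

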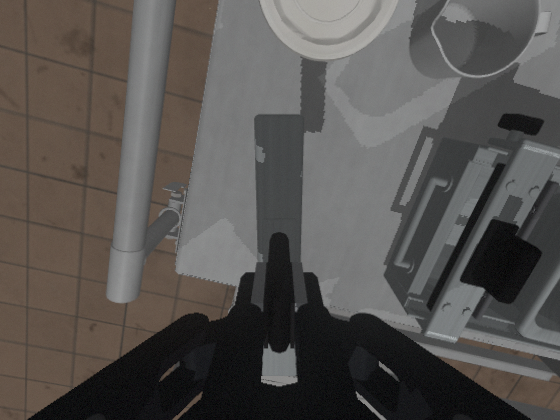

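```bash
python3 - <<'E'
from h import *
plan([.4725,-.148,.205],90,4)
E
```

```text
dp world [-0.9  24.18 -0.77] rv [-0.19 -0.17 14.5 ] n 7
[3.38, 0.74, 0.12] [-0.03, -0.02, 2.07]
[3.4, 0.62, 0.12] [-0.03, -0.02, 2.07]
[3.42, 0.49, 0.12] [-0.03, -0.02, 2.07]
[3.44, 0.37, 0.12] [-0.03, -0.02, 2.07]
[3.45, 0.25, 0.11] [-0.03, -0.02, 2.07]
[3.46, 0.12, 0.11] [-0.03, -0.02, 2.07]
[3.46, -0.0, 0.11] [-0.03, -0.02, 2.07]
```

play_rows --rows '[[1,[2.0,0.4,0],[0,0,1.0]],[1,[3.4,0.7,0],[0,0,2.1]],[1,[3.4,0.6,0],[0,0,2.1]],[1,[3.4,0.4,0],[0,0,2.1]],[1,[3.4,0.3,0],[0,0,2.1]],[1,[3.4,0.2,0],[0,0,2.1]],[1,[3.0,0,0],[0,0,2.1]],[1,[1.5,0,0],[0,0,0.9]],[1,[0,0,0],[0,0,0]],[1,[0,0,0],[0,0,0]]]'

```text
time: 7.55
ee_pos: [0.4663, -0.1423, 0.191]
tcp_rot: [-178.2, -0.9, 89.3]
wrist_force: [1.1, -0.2, -1.2]
opening: 0.0092
```

```bash
python3 - <<'E'
from h import *
plan([.4725,-.148,.205],90)
o=get_obs();print(o['ee_pos'],o['tcp_rot'],o['q'])
c=camera('wrist');save(c,'w5');s=camera('scene');save(s,'s5');t=camera('top');save(t,'t5')
a=s['img'][140:320,120:360];cv2.imwrite('pics/s5c.png',cv2.cvtColor(cv2.resize(a,None,fx=3.3,fy=3.3,interpolation=cv2.INTER_CUBIC),cv2.COLOR_RGB2BGR))
E
```

```text
dp world [ 0.62 -0.57  1.4 ] rv [-1.81 -0.9  -0.66] n 1
[-0.54, 0.58, -1.43] [-1.81, -0.9, -0.66]
[ 0.46633065 -0.14234588  0.19096431] [-178.18319809   -0.88451503   89.32614307] [-17.16129554  -2.33464049  -3.09023366  91.23754271   0.33215606
 -16.50724161]
```

View pics/w5.png

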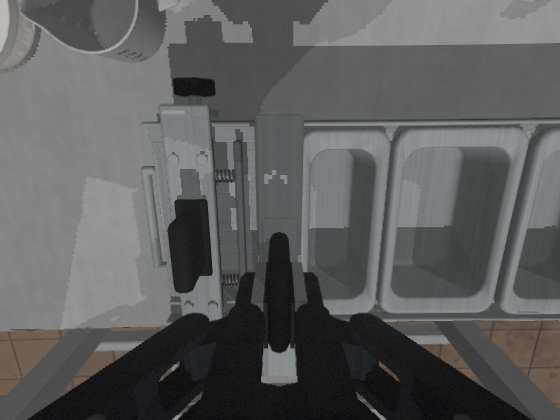

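View pics/s5c.png

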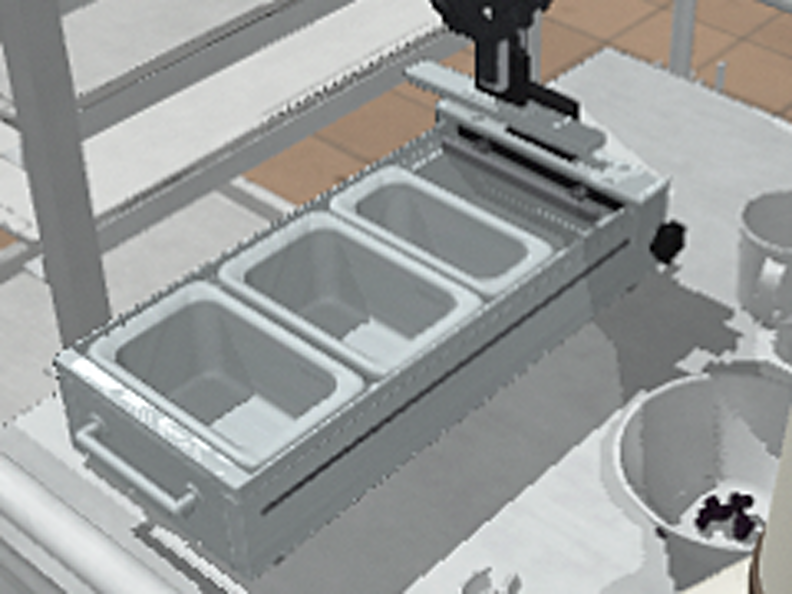

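play_rows --rows '[[1,[-0.5,0.6,-1.0],[-1.8,-0.9,-0.7]],[1,[0,0,0],[0,0,0]]]'

```text
time: 7.9
ee_pos: [0.4735, -0.1502, 0.2018]
tcp_rot: [179.8, 0.1, 89.9]
wrist_force: [0.7, 0.3, -1.2]
opening: 0.0091
```

```bash
python3 - <<'E'
from h import *
plan([.4725,-.148,.205],90)
o=get_obs();print(o['ee_pos'],o['tcp_rot'],o['q'])
c=camera('wrist');save(c,'w6')
a=c['img'][70:340,120:380];cv2.imwrite('pics/w6c.png',cv2.cvtColor(cv2.resize(a,None,fx=2.2,fy=2.2,interpolation=cv2.INTER_CUBIC),cv2.COLOR_RGB2BGR))
np.save('c6.npy',c,allow_pickle=True)
E
```

```text
dp world [-0.1   0.22  0.32] rv [ 0.17  0.11 -0.08] n 1
[0.22, -0.1, -0.32] [0.17, 0.11, -0.08]
[ 0.47348768 -0.15023885  0.20184285] [1.79833035e+02 1.04990782e-01 8.99154610e+01] [-1.75768147e+01 -3.15245979e+00 -2.64691209e+00  9.03147455e+01
 -4.99494173e-02 -1.74925118e+01]
```

View pics/w6c.png

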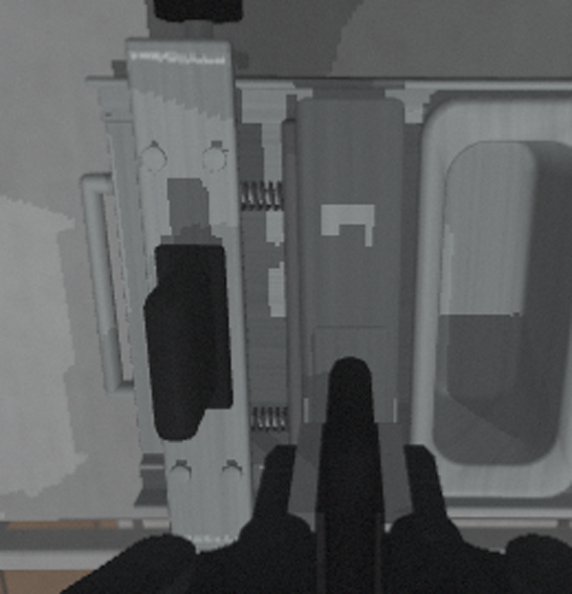

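View pics/w6.png

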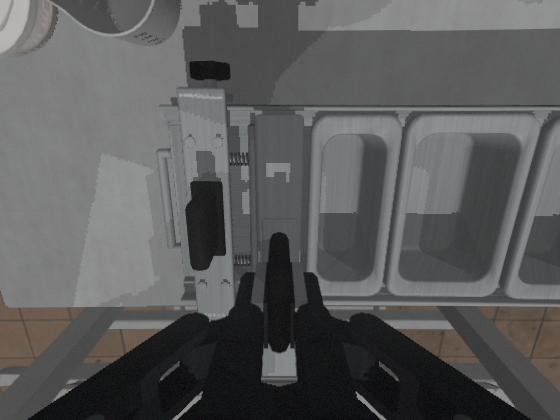

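```bash
python3 - <<'E'
from h import *
c=np.load('c6.npy',allow_pickle=True).item()
g=lambda u,v,z:atz(c,120+u/2.2,70+v/2.2,z).round(4)
print('strip near L,R',g(299,98,.177),g(405,98,.177))
print('strip lower L,R (row 380)',g(303,380,.177),g(397,380,.177))
print('upstand',g(250,79,.088),g(560,79,.088))
f=lambda u,v,z:atz(c,u,v,z).round(4)
print('upst full',f(250,107,.088),f(550,108,.088),' far',f(400,304,.088),f(550,305,.088))
print('pan b near/far/left/right',g(500,98,.086),g(500,495,.086),g(421,300,.086),f(395,180,.086),f(392,200,.086))
print('pan c left', f(404,180,.086),f(400,200,.086),f(399,240,.086))
print('pad back',g(286,200,.086),g(298,200,.086))
print('grip top corners',g(158,245,.14),g(224,245,.14))
print('bridge near edge',g(128,40,.098),g(232,40,.098), g(240,300,.098),g(150,300,.098))
E
```

```text
strip near L,R [ 0.3931 -0.1614  0.177 ] [ 0.3931 -0.1387  0.177 ]
strip lower L,R (row 380) [ 0.4592 -0.1621  0.177 ] [ 0.4592 -0.139   0.177 ]
upstand [ 0.3899 -0.1839  0.088 ] [ 0.3902 -0.0807  0.088 ]
upst full [ 0.3906 -0.1719  0.088 ] [0.3929 0.0455 0.088 ]  far [ 0.5607 -0.0409  0.088 ] [0.5606 0.0919 0.088 ]
pan b near/far/left/right [ 0.3961 -0.0997  0.086 ] [ 0.5527 -0.0888  0.086 ] [ 0.468  -0.1241  0.086 ] [ 0.446  -0.0582  0.086 ] [ 0.4627 -0.0587  0.086 ]
pan c left [ 0.446  -0.0511  0.086 ] [ 0.4627 -0.0522  0.086 ] [ 0.4982 -0.0486  0.086 ]
pad back [ 0.4305 -0.1734  0.086 ] [ 0.4305 -0.1691  0.086 ]
grip top corners [ 0.434  -0.2051  0.14  ] [ 0.434  -0.1864  0.14  ]
bridge near edge [ 0.3784 -0.2201  0.098 ] [ 0.3783 -0.1876  0.098 ] [ 0.464  -0.1898  0.098 ] [ 0.464  -0.2217  0.098 ]
```

```bash
python3 - <<'E'
from h import *
plan([.475,-.1465,.130],89.6,2.4)
E
```

```text
dp world [ 0.21  0.34 -7.1 ] rv [0.04 0.05 0.29] n 3
[0.12, 0.07, 2.37] [0.01, 0.02, 0.1]
[0.12, 0.07, 2.37] [0.01, 0.02, 0.1]
[0.12, 0.07, 2.37] [0.01, 0.02, 0.1]
```

play_rows --rows '[[1,[0.1,0.1,1.8],[0,0,0.1]],[1,[0.1,0.1,1.8],[0,0,0.1]],[1,[0.1,0,1.8],[0,0,0.1]],[1,[0,0,1.3],[0,0,0]],[1,[0,0,0],[0,0,0]],[1,[0,0,0],[0,0,0]]]'

```text
time: 8.55
ee_pos: [0.4756, -0.1489, 0.1333]
tcp_rot: [179.8, 0.1, 89.4]
wrist_force: [0.5, -0.4, -1.5]
opening: 0.0093
```

```bash
python3 - <<'E'
from h import *
plan([.475,-.1465,.130],89.6)
o=get_obs();print(o['ee_pos'],o['tcp_rot'],o['wrist_force'])
c=camera('wrist');save(c,'w7');s=camera('scene')
a=c['img'][70:340,120:380];cv2.imwrite('pics/w7c.png',cv2.cvtColor(cv2.resize(a,None,fx=2.2,fy=2.2,interpolation=cv2.INTER_CUBIC),cv2.COLOR_RGB2BGR))
a=s['img'][140:270,210:360];cv2.imwrite('pics/s7c.png',cv2.cvtColor(cv2.resize(a,None,fx=4.4,fy=4.4,interpolation=cv2.INTER_CUBIC),cv2.COLOR_RGB2BGR))
np.save('c7.npy',c,allow_pickle=True);np.save('s7.npy',s,allow_pickle=True)
E
```

```text
dp world [-0.06  0.24 -0.33] rv [ 0.22  0.11 -0.17] n 1
[0.24, -0.06, 0.33] [0.22, 0.11, -0.17]
[ 0.47555692 -0.14887714  0.13333054] [1.79779205e+02 1.07216251e-01 8.94310994e+01] [ 0.53252458 -0.43606693 -1.50427965]
```

View pics/w7c.png

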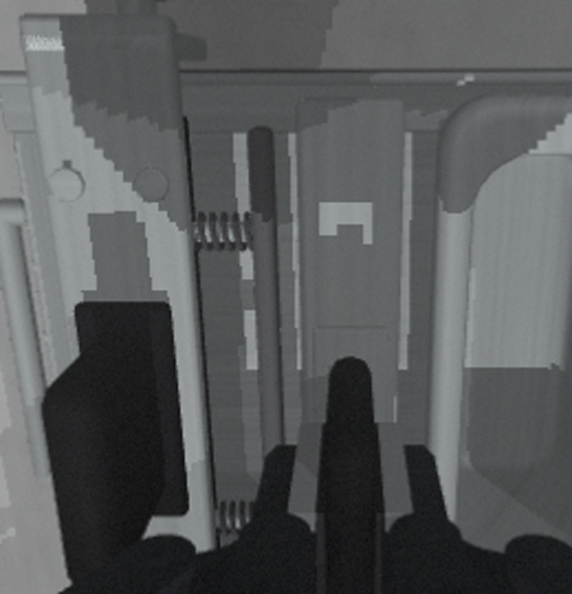

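View pics/s7c.png

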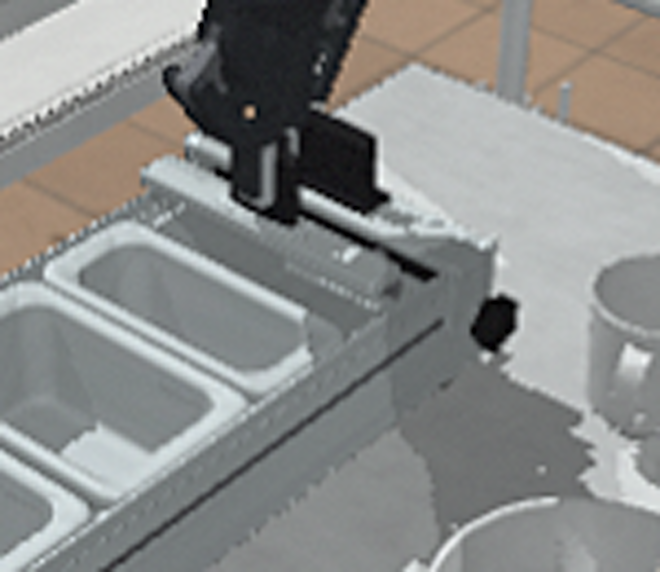

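```bash
python3 - <<'E'
from h import *
c=np.load('c7.npy',allow_pickle=True).item()
g=lambda u,v,z:atz(c,120+u/2.2,70+v/2.2,z).round(4)
zt=.1333-.0347+.01
print('strip near',g(299,98,zt),g(405,98,zt))
print('upstand outer',g(220,70,.088),g(440,70,.088),'inner?',g(350,82,.088),'ledge',g(350,97,.076))
print('pan near',g(530,97,.086),'left',g(440,300,.086))
print('pad front',g(272,200,.086),'padnear end',g(262,127,.086),'bridge near',g(100,15,.098))
w=cv2.imread('pics/w7.png')
col=w[90:120,int(120+420/2.2)].mean(1);print(col)
print([ (90+i,g(350,(90+i-70)*2.2,.088)[0]) for i in range(0,30,4)])
E
```

```text
strip near [ 0.3951 -0.1594  0.1086] [ 0.3954 -0.1367  0.1086]
upstand outer [ 0.3893 -0.1795  0.088 ] [ 0.3898 -0.1269  0.088 ] inner? [ 0.3922 -0.1485  0.088 ] ledge [ 0.396  -0.1485  0.076 ]
pan near [ 0.3963 -0.1045  0.086 ] left [ 0.4482 -0.1247  0.086 ]
pad front [ 0.4207 -0.1688  0.086 ] padnear end [ 0.4026 -0.1704  0.086 ] bridge near [ 0.3779 -0.2032  0.098 ]
[103.33333333 104.         101.33333333 103.33333333  99.66666667
 101.66666667 104.66666667 103.66666667 101.66666667 103.
  99.          77.33333333  70.          97.         102.33333333
  99.66666667  93.66666667  88.33333333  77.66666667  85.
  84.66666667  82.33333333  85.33333333  84.66666667  85.33333333
  85.          84.66666667  84.66666667  87.33333333  89.        ]
[(90, np.float64(0.3838)), (94, np.float64(0.3857)), (98, np.float64(0.3877)), (102, np.float64(0.3896)), (106, np.float64(0.3916)), (110, np.float64(0.3936)), (114, np.float64(0.3956)), (118, np.float64(0.3977))]
```

View pics/w7.png

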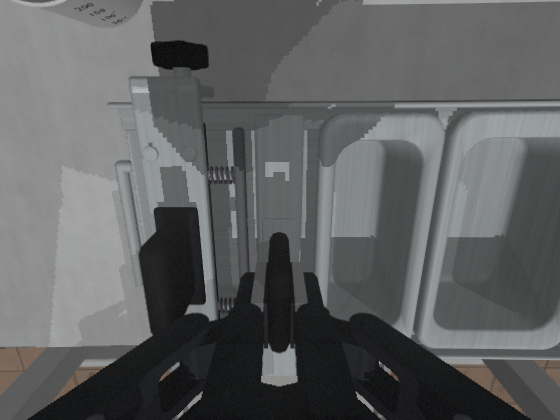

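play_rows --rows '[[1,[0.2,-0.1,0.7],[0.2,0.1,-0.1]],[1,[0,0,0.7],[0,0,0]],[1,[0,0,0.5],[0,0,0]],[1,[0,0,0],[0,0,0]]]'

```text
time: 9.05
ee_pos: [0.4755, -0.1469, 0.1146]
tcp_rot: [179.8, 0.0, 89.5]
wrist_force: [-0.0, 0.8, -2.5]
opening: 0.0089
```

```bash
python3 - <<'E'
from h import *
plan([.475,-.1465,.1107],89.6)
E
```

```text
dp world [-0.05  0.04 -0.39] rv [ 0.17  0.05 -0.05] n 1
[0.04, -0.05, 0.39] [0.17, 0.05, -0.05]
```

play_rows --rows '[[1,[0,0,0.2],[0.1,0,0]],[1,[0,0,0.3],[0,0,0]],[1,[0,0,0],[0,0,0]]]'

```text
time: 9.35
ee_pos: [0.4759, -0.1471, 0.111]
tcp_rot: [179.8, 0.1, 89.5]
wrist_force: [-0.3, 1.0, -1.5]
opening: 0.009
```

```bash
python3 - <<'E'
from h import *
plan([.475,-.1465,.1107],89.6);o=get_obs();print(o['ee_pos'],o['wrist_force'],o['torque'])
c=camera('wrist');save(c,'w8');s=camera('scene')
a=s['img'][140:270,210:360];cv2.imwrite('pics/s8c.png',cv2.cvtColor(cv2.resize(a,None,fx=4.4,fy=4.4,interpolation=cv2.INTER_CUBIC),cv2.COLOR_RGB2BGR))
a=c['img'][70:340,120:380];cv2.imwrite('pics/w8c.png',cv2.cvtColor(cv2.resize(a,None,fx=2.2,fy=2.2,interpolation=cv2.INTER_CUBIC),cv2.COLOR_RGB2BGR))
E
```

```text
dp world [-0.09  0.06 -0.03] rv [ 0.17  0.09 -0.05] n 1
[0.06, -0.09, 0.03] [0.17, 0.09, -0.05]
[ 0.47589685 -0.14710405  0.11104592] [-0.31305873  0.95012129 -1.50164901] [0.0497101  0.00409588 0.00944403]
```

View pics/w8c.png

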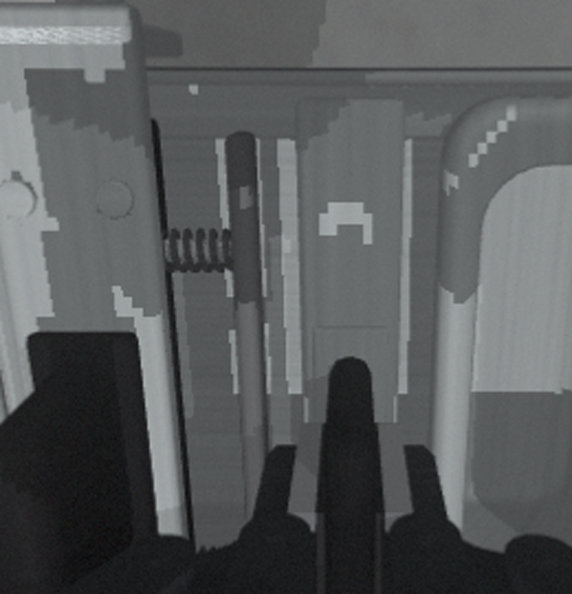

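View pics/s8c.png

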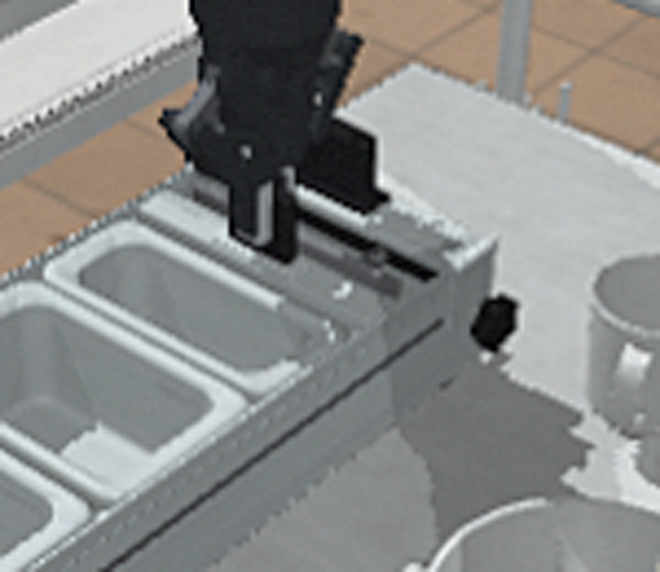

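play_rows --rows '[[1,[0,0,0.2],[0.2,0,0]],[1,[0,0,0.2],[0,0,0]],[1,[0,0,0],[0,0,0]]]'

```text
time: 9.75
ee_pos: [0.476, -0.1472, 0.1113]
tcp_rot: [179.9, 0.1, 89.5]
wrist_force: [0.7, -0.3, -1.7]
opening: 0.0091
```

play_rows --rows '[[1,[0,0,0.4],[0,0,0]],[1,[0,0,0.3],[0,0,0]]]'

```text
time: 9.95
ee_pos: [0.4764, -0.1473, 0.1106]
tcp_rot: [179.6, 0.2, 89.5]
wrist_force: [-13.1, 3.8, 27.7]
opening: 0.0093
```

play_rows --rows '[[1,[0,0,0],[0,0,0]],[0.75,[0,0,0],[0,0,0]],[0.75,[0,0,0],[0,0,0]]]'

```text
time: 10.25
ee_pos: [0.4768, -0.1474, 0.1112]
tcp_rot: [179.5, 0.2, 89.5]
wrist_force: [-0.2, -0.2, -0.0]
opening: 0.0215
```

```bash
python3 - <<'E'
from h import *
c=camera('wrist');save(c,'w9');s=camera('scene');o=get_obs();print(o['ee_pos'],o['wrist_force'],o['opening'])
a=s['img'][140:270,210:360];cv2.imwrite('pics/s9c.png',cv2.cvtColor(cv2.resize(a,None,fx=4.4,fy=4.4,interpolation=cv2.INTER_CUBIC),cv2.COLOR_RGB2BGR))
E
```

```text
[ 0.47664758 -0.14742816  0.11098725] [ 0.14868515 -0.1514314  -0.384131  ] 0.021156771084300266
```

View pics/w9.png

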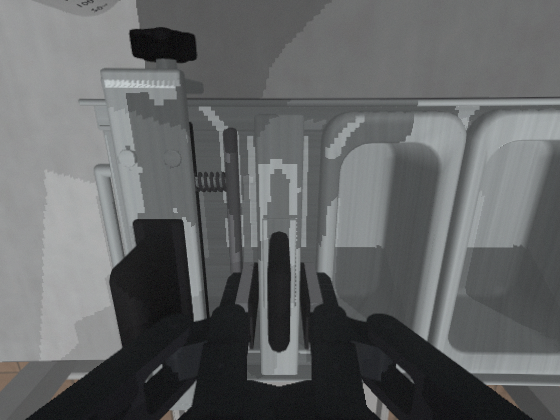

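View pics/s9c.png

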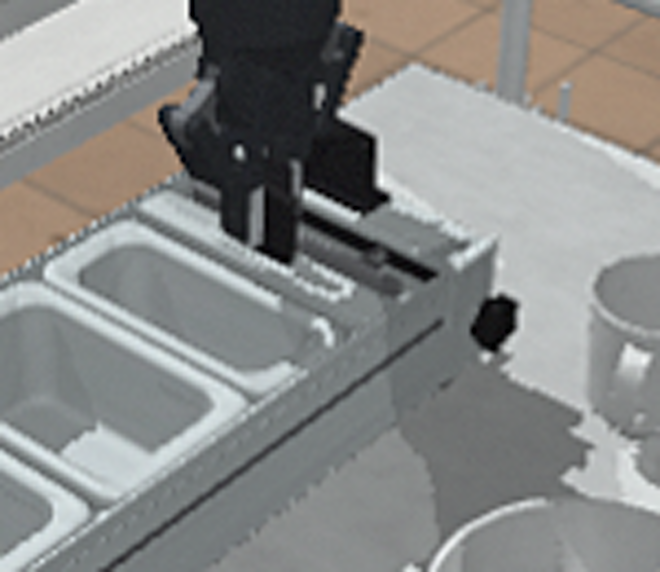

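play_rows --rows '[[0.75,[0,0,-1],[0,0,0]],[0.75,[0,0,-2.5],[0,0,0]],[0.75,[0,0,-3],[0,0,0]],[0.75,[0,0,-2],[0,0,0]],[0.75,[0,0,0],[0,0,0]],[0.75,[0,0,0],[0,0,0]]]'

```text
time: 10.95
ee_pos: [0.4754, -0.1469, 0.1994]
tcp_rot: [179.7, 0.2, 89.5]
wrist_force: [-0.1, -0.1, -0.2]
opening: 0.0211
```

```bash
python3 - <<'E'
from h import *
c=camera('wrist');save(c,'w10');s=camera('scene');o=get_obs();print(o['ee_pos'],o['tcp_rot'],o['wrist_force'],o['opening'])
a=s['img'][140:270,210:360];cv2.imwrite('pics/s10c.png',cv2.cvtColor(cv2.resize(a,None,fx=4.4,fy=4.4,interpolation=cv2.INTER_CUBIC),cv2.COLOR_RGB2BGR))
np.save('c10.npy',c,allow_pickle=True)
for t in ['strip_tab','stop_grip']:print(t,[(np.round(d['point'],4).tolist(),round(d['confidence'],2)) for d in spotter.spot_in(c,t)])
E
```

```text
[ 0.47520049 -0.14681162  0.19884728] [1.79716552e+02 1.79618560e-01 8.95394756e+01] [-0.49605152 -0.00924957  0.11098346] 0.021422603616679893
strip_tab [([0.4583, -0.1491, 0.0904], 0.88)]
stop_grip [([0.4431, -0.2011, 0.0956], 0.91)]
```

View pics/w10.png

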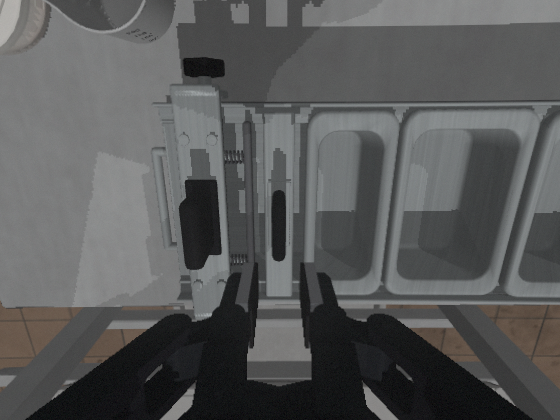

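View pics/s10c.png

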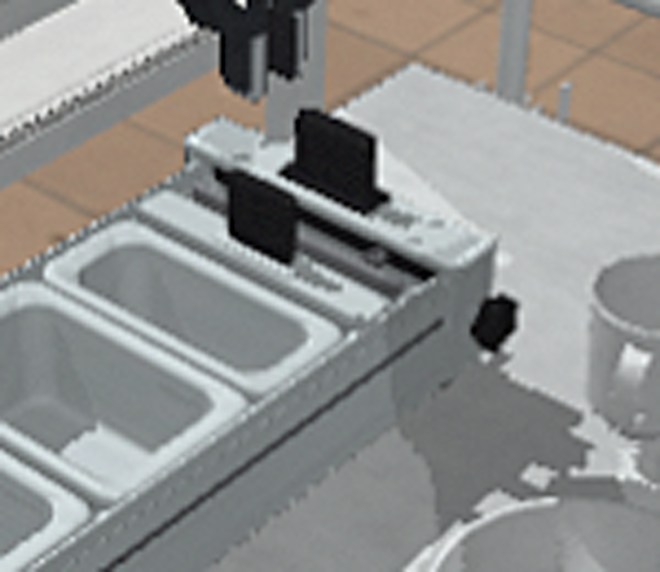

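```bash
python3 - <<'E'
from h import *
c=np.load('c10.npy',allow_pickle=True).item()
a=c['img'][75:315,165:325];cv2.imwrite('pics/w10c.png',cv2.cvtColor(cv2.resize(a,None,fx=2.5,fy=2.5,interpolation=cv2.INTER_CUBIC),cv2.COLOR_RGB2BGR))
E
```

```text
(no output)
```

View pics/w10c.png

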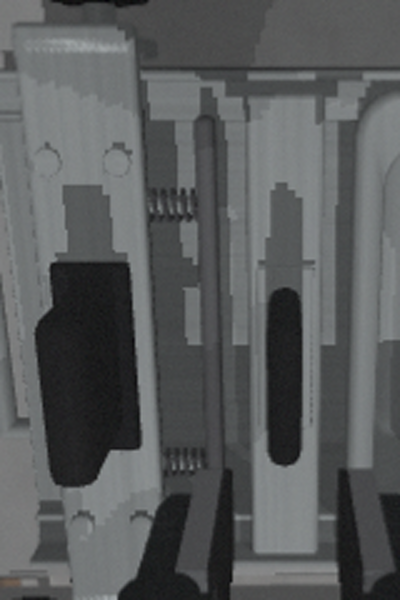

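```bash
python3 - <<'E'
from h import *
c=np.load('c10.npy',allow_pickle=True).item()
g=lambda u,v,z:atz(c,165+u/2.5,75+v/2.5,z).round(4)
print('strip',g(247,96,.086),g(325,96,.086),g(253,552,.086),g(318,552,.086))
print('upst',g(200,70,.088),'pan near',g(390,92,.086),'panleft',g(350,350,.086))
print('bridge',g(20,100,.098),g(139,100,.098),g(62,540,.098),g(160,490,.098))
print('grip base',g(50,262,.103),g(130,262,.103),g(140,448,.103))
pts=[[.475+a*.025,-.205+b*.007,z] for z in (.103,.14) for a,b in ((-1,-1),(-1,1),(1,1),(1,-1))]
print(((proj(c,pts)-[165,75])*2.5).round(0).tolist())
print('pad', g(197,120,.086),g(216,120,.086))
E
```

```text
strip [ 0.3973 -0.1582  0.086 ] [ 0.3975 -0.1351  0.086 ] [ 0.5544 -0.1598  0.086 ] [ 0.5545 -0.1363  0.086 ]
upst [ 0.39   -0.1715  0.088 ] pan near [ 0.3966 -0.116   0.086 ] panleft [ 0.4771 -0.1262  0.086 ]
bridge [ 0.3976 -0.2213  0.098 ] [ 0.3978 -0.1879  0.098 ] [ 0.541  -0.2242  0.098 ] [ 0.522  -0.1896  0.098 ]
grip base [ 0.4429 -0.2164  0.103 ] [ 0.443  -0.1929  0.103 ] [ 0.5039 -0.1942  0.103 ]
[[68.0, 285.0], [115.0, 285.0], [127.0, 437.0], [83.0, 437.0], [29.0, 323.0], [85.0, 323.0], [101.0, 497.0], [50.0, 497.0]]
pad [ 0.404  -0.1732  0.086 ] [ 0.404  -0.1676  0.086 ]
```

```bash
python3 - <<'E'
from h import *
plan([.4745,-.2045,.185],89.5)
E
```

```text
dp world [-0.04 -5.78 -1.33] rv [0.23 0.16 0.03] n 2
[-2.89, 0.0, 0.68] [0.11, 0.08, 0.02]
[-2.89, 0.0, 0.67] [0.11, 0.08, 0.02]
```

play_rows --rows '[[0.52,[-2.0,0,0],[0.1,0.1,0]],[0.52,[-2.4,0,0.5],[0.1,0.1,0]],[0.52,[-1.2,0,0.5],[0,0,0]],[0.52,[0,0,0],[0,0,0]],[0.52,[0,0,0],[0,0,0]]]'

```text
time: 11.65
ee_pos: [0.4732, -0.2031, 0.1846]
tcp_rot: [-179.7, -0.2, 89.6]
wrist_force: [-0.8, -0.3, 0.2]
opening: 0.0408
```

```bash
python3 - <<'E'
from h import *
plan([.4745,-.2045,.119],89.5)
c=camera('wrist');save(c,'w11')
E
```

```text
dp world [ 0.13 -0.14 -6.56] rv [-0.26 -0.19  0.07] n 2
[-0.08, 0.08, 3.28] [-0.13, -0.1, 0.03]
[-0.07, 0.07, 3.28] [-0.13, -0.1, 0.03]
```

View pics/w11.png

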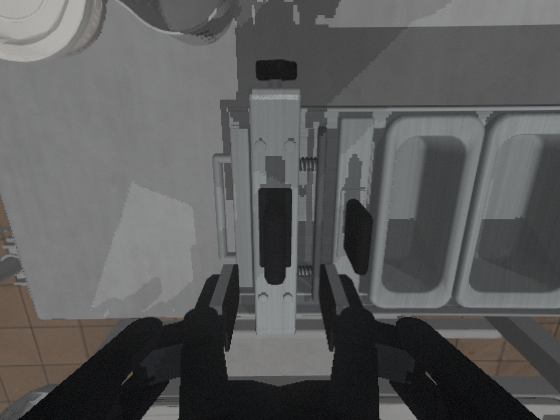

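play_rows --rows '[[0.55,[-0.1,0.1,2.0],[-0.1,-0.1,0]],[0.55,[0,0,2.5],[-0.1,-0.1,0]],[0.55,[0,0,1.6],[0,0,0]],[0.55,[0,0,0],[0,0,0]]]'

```text
time: 12.1
ee_pos: [0.4749, -0.2012, 0.1232]
tcp_rot: [179.9, 0.0, 89.7]
wrist_force: [-0.4, 0.8, 0.4]
opening: 0.0384
```

```bash
python3 - <<'E'
from h import *
plan([.4745,-.2045,.119],89.5);print(get_obs()['ee_pos'],get_obs()['wrist_force'])
c=camera('wrist');save(c,'w12')
E
```

```text
dp world [-0.04 -0.33 -0.42] rv [0.09 0.05 0.23] n 1
[-0.33, -0.04, 0.42] [0.09, 0.05, 0.23]
[ 0.47492848 -0.20121785  0.12318233] [-0.40265592  0.78037172  0.41400367]
```

View pics/w12.png

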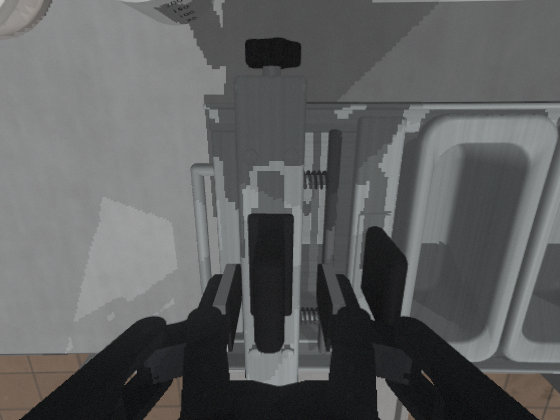

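play_rows --rows '[[0.55,[-0.4,0,0.4],[0.1,0,0.2]],[1,[0,0,0],[0,0,0]],[1,[0,0,0],[0,0,0]],[1,[0,0,0],[0,0,0]],[1,[0,0,0],[0,0,0]],[1,[0,0,0],[0,0,0]]]' --newtons 60

```text
time: 12.75
ee_pos: [0.4764, -0.2054, 0.1232]
tcp_rot: [179.8, 0.1, 89.6]
wrist_force: [0.2, 0.1, -2.9]
opening: 0.0131
```

```bash
python3 - <<'E'
from h import *
o=get_obs();print(o['ee_pos'],o['tcp_rot'],o['wrist_force'],o['torque'],o['opening'])
c=camera('wrist');save(c,'w13')
E
```

```text
[ 0.47643725 -0.20539871  0.12321091] [1.79774553e+02 1.20171250e-01 8.95526773e+01] [ 0.17439273  0.12720319 -2.93146602] [ 0.08359951 -0.04068584 -0.0600357 ] 0.013129033554751684
```

View pics/w13.png

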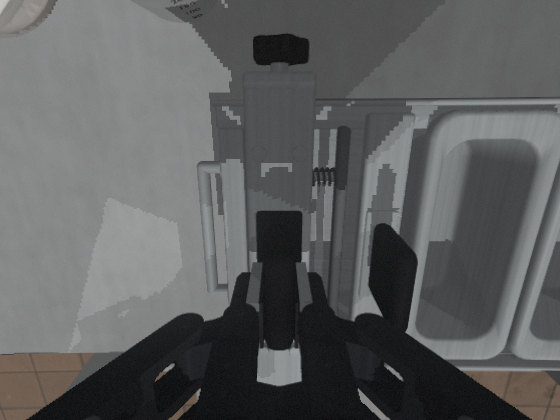

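play_rows --rows '[[1,[0.4,0,0],[0,0,0]],[1,[0.4,0,0],[0,0,0]],[1,[0.4,0,0],[0,0,0]],[1,[0.3,0,0],[0,0,0]],[1,[0,0,0],[0,0,0]]]'

```text
time: 13.3
ee_pos: [0.4766, -0.1899, 0.1232]
tcp_rot: [179.8, 0.2, 89.5]
wrist_force: [0.6, -2.0, -3.6]
opening: 0.013
```

play_rows --rows '[[1,[0.3,0,0],[0,0,0]],[1,[0.3,0,0],[0,0,0]],[1,[0,0,0],[0,0,0]]]'

```text
time: 13.6
ee_pos: [0.4766, -0.1836, 0.1232]
tcp_rot: [179.8, 0.3, 89.5]
wrist_force: [-0.1, -2.3, -2.9]
opening: 0.0131
```

```bash
python3 - <<'E'
from h import *
o=get_obs();print(o['ee_pos'],o['tcp_rot'],o['wrist_force'])
c=camera('wrist');save(c,'w14');s=camera('scene');t=camera('top')
a=s['img'][150:320,120:340];cv2.imwrite('pics/s14c.png',cv2.cvtColor(cv2.resize(a,None,fx=3.5,fy=3.5,interpolation=cv2.INTER_CUBIC),cv2.COLOR_RGB2BGR))
E
```

```text
[ 0.47661134 -0.18364412  0.123235  ] [179.76555089   0.26867709  89.50768857] [-0.13250714 -2.27291187 -2.86983778]
```

View pics/w14.png

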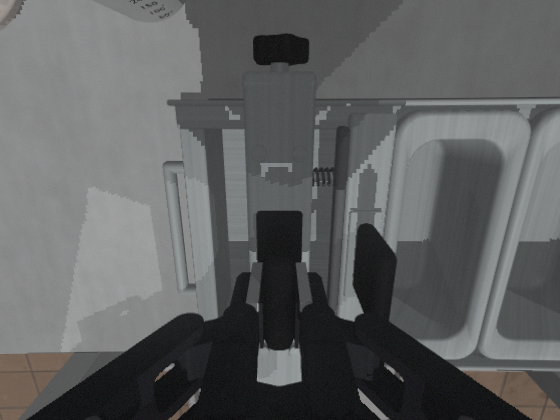

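View pics/s14c.png

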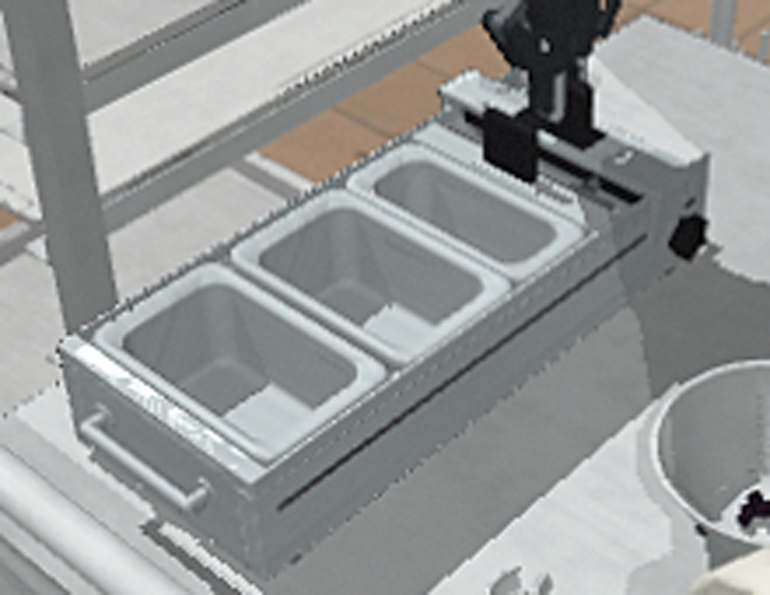

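play_rows --rows '[[1,[0.3,0,0],[0,0,0]],[1,[0.3,0,0],[0,0,0]],[1,[0,0,0],[0,0,0]]]'

```text
time: 14.05
ee_pos: [0.4767, -0.1784, 0.1232]
tcp_rot: [179.8, 0.3, 89.5]
wrist_force: [1.5, -1.3, -2.4]
opening: 0.0131
```

play_rows --rows '[[1,[0.3,0,0],[0,0,0]],[1,[0.3,0,0],[0,0,0]],[1,[0,0,0],[0,0,0]]]'

```text
time: 14.35
ee_pos: [0.4767, -0.1735, 0.1232]
tcp_rot: [179.8, 0.5, 89.4]
wrist_force: [-1.2, -3.7, -2.7]
opening: 0.0131
```

```bash
python3 - <<'E'
from h import *
o=get_obs();print(o['ee_pos'],o['tcp_rot'],o['wrist_force'])
c=camera('wrist');save(c,'w15');s=camera('scene');t=camera('top')
a=s['img'][150:320,120:340];cv2.imwrite('pics/s15c.png',cv2.cvtColor(cv2.resize(a,None,fx=3.5,fy=3.5,interpolation=cv2.INTER_CUBIC),cv2.COLOR_RGB2BGR))
a=t['img'][140:260,180:420];cv2.imwrite('pics/t15c.png',cv2.cvtColor(cv2.resize(a,None,fx=3.3,fy=3.3,interpolation=cv2.INTER_CUBIC),cv2.COLOR_RGB2BGR))
E
```

```text
[ 0.47668901 -0.1735003   0.12320289] [179.7722164    0.47493836  89.39915172] [-1.22691466 -3.6552646  -2.67842277]
```

View pics/w15.png

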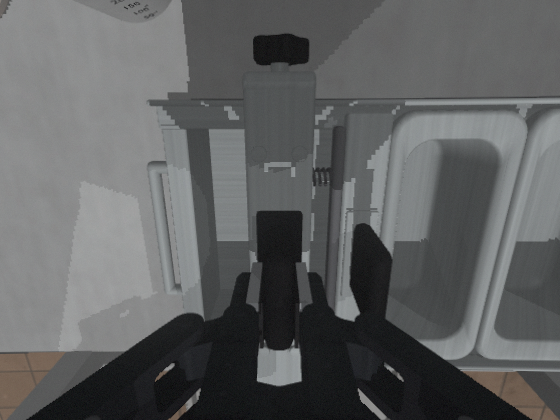

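View pics/s15c.png

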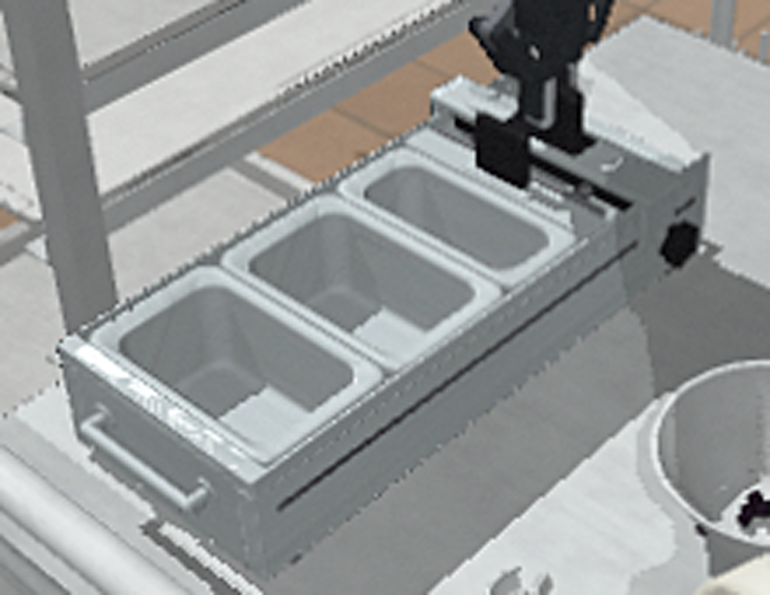

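View pics/t15c.png

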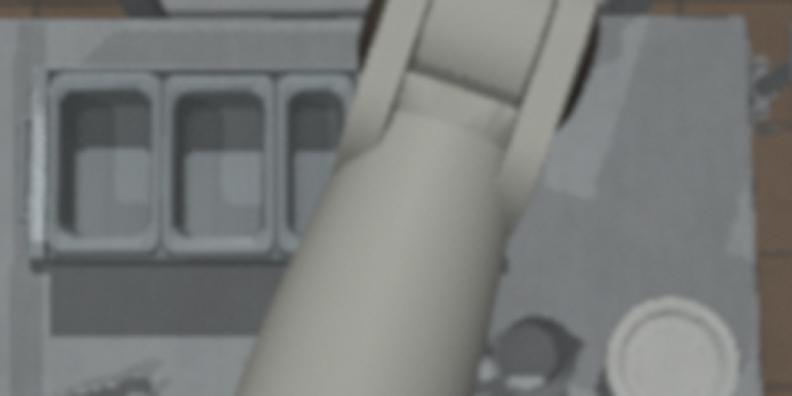

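play_rows --rows '[[1,[0.3,0,0],[0,0,0]],[1,[0.2,0,0],[0,0,0]],[1,[0,0,0],[0,0,0]]]'

```text
time: 14.8
ee_pos: [0.4767, -0.1707, 0.1233]
tcp_rot: [179.8, 0.7, 89.3]
wrist_force: [-0.1, -7.6, -3.9]
opening: 0.0133
```

play_rows --rows '[[1,[0.4,0,0],[0,-0.3,0.1]],[1,[0.3,0,0],[0,0,0]],[1,[0,0,0],[0,0,0]]]'

```text
time: 15.1
ee_pos: [0.4768, -0.1672, 0.1233]
tcp_rot: [179.8, 1.4, 89.0]
wrist_force: [0.8, -11.2, -4.6]
opening: 0.0128
```

```bash
python3 - <<'E'
from h import *
o=get_obs();print(o['ee_pos'],o['tcp_rot'],o['wrist_force'],o['torque'])
c=camera('wrist');save(c,'w16');s=camera('scene')
a=s['img'][150:320,120:340];cv2.imwrite('pics/s16c.png',cv2.cvtColor(cv2.resize(a,None,fx=3.5,fy=3.5,interpolation=cv2.INTER_CUBIC),cv2.COLOR_RGB2BGR))
A=[cv2.resize(cv2.imread(f'pics/w{n}.png')[90:310,230:420],None,fx=2,fy=2,interpolation=cv2.INTER_CUBIC) for n in (13,16)]
cv2.imwrite('pics/cmp.png',np.hstack(A))
E
```

```text
[ 0.4767559  -0.1672462   0.12329994] [179.77164653   1.43746691  89.04390916] [  0.79084728 -11.18592425  -4.60624673] [-0.58475548 -0.05260691  0.38497738]
```

View pics/cmp.png

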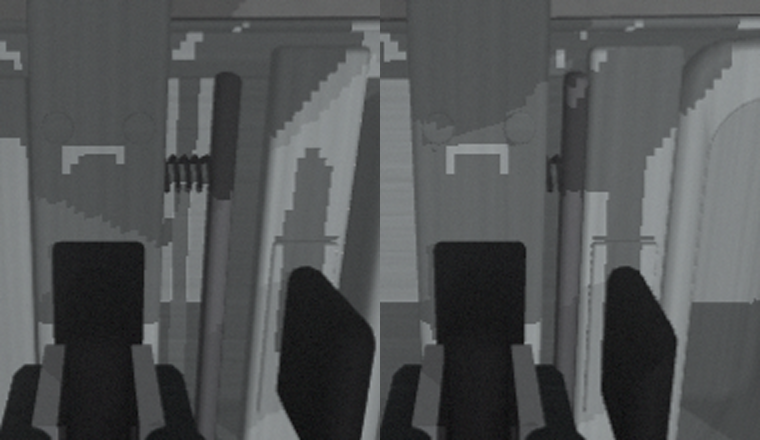

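View pics/s16c.png

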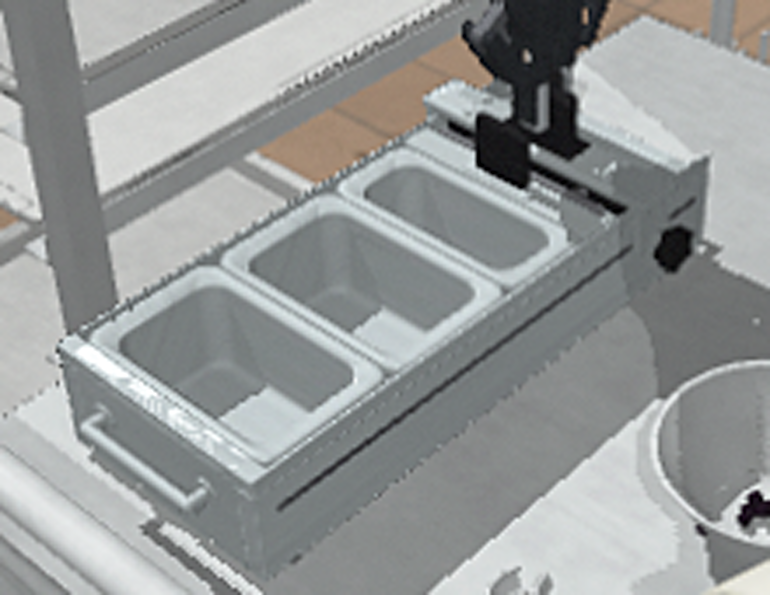

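```bash
python3 - <<'E'
from h import *
for n in (13,14,15,16):
    w=cv2.imread(f'pics/w{n}.png').mean(2)
    for r in (150,160,200,215,230): print(n,r,w[r-1:r+2,306:352].mean(0).astype(int).tolist())
c=camera('wrist');o=get_obs();print(c['xyz'],c['orientation'],o['ee_pos'])
for v in (150,200,230): print([atz(c,u,v,.086)[1].round(4) for u in (314,322,333,337)],atz(c,314,v,.098)[1].round(4))
E
```

```text
13 150 [76, 77, 79, 81, 79, 77, 74, 99, 121, 126, 125, 125, 102, 83, 78, 79, 78, 78, 78, 79, 78, 78, 79, 116, 127, 127, 127, 125, 127, 102, 62, 45, 47, 48, 50, 51, 52, 51, 52, 52, 52, 51, 50, 64, 77, 81]
13 160 [78, 80, 80, 82, 80, 75, 72, 115, 125, 126, 125, 124, 92, 78, 79, 78, 76, 78, 78, 78, 80, 79, 104, 121, 126, 126, 125, 126, 126, 79, 44, 45, 48, 50, 52, 52, 52, 51, 53, 53, 51, 51, 61, 75, 78, 78]
13 200 [79, 80, 80, 78, 76, 93, 83, 77, 78, 78, 90, 91, 92, 93, 92, 91, 92, 92, 131, 128, 125, 125, 125, 126, 124, 125, 101, 62, 47, 55, 71, 77, 80, 88, 91, 90, 90, 88, 83, 70, 74, 78, 78, 77, 78, 78]
13 215 [93, 96, 93, 94, 89, 118, 123, 124, 124, 124, 98, 91, 91, 90, 90, 91, 90, 91, 123, 125, 125, 124, 124, 124, 124, 109, 65, 47, 54, 70, 76, 83, 88, 90, 90, 90, 88, 83, 70, 75, 78, 77, 77, 76, 77, 77]
13 230 [95, 96, 95, 93, 99, 117, 121, 122, 122, 133, 102, 89, 89, 87, 88, 88, 88, 127, 126, 120, 122, 122, 122, 121, 109, 65, 48, 54, 68, 74, 82, 88, 91, 91, 91, 88, 85, 73, 74, 75, 76, 77, 75, 75, 75, 77]
14 150 [77, 79, 81, 84, 81, 78, 76, 99, 123, 129, 130, 130, 97, 80, 80, 80, 82, 
[... 2625 characters left out ...]
 77, 108, 124, 139, 149, 131, 112, 128, 145, 147, 146, 147, 148, 115, 97, 96, 94, 95, 97, 98, 98, 98]
16 230 [97, 98, 98, 96, 95, 82, 78, 78, 77, 78, 77, 76, 55, 50, 68, 76, 83, 90, 91, 92, 94, 91, 86, 72, 102, 120, 135, 150, 150, 116, 124, 145, 149, 146, 144, 144, 109, 64, 37, 27, 28, 30, 30, 28, 30, 30]
[ 0.39142237 -0.16321035  0.25409462] [160.72389772   1.42707081  89.01971321] [ 0.47674218 -0.16738037  0.1232812 ]
[np.float64(-0.1492), np.float64(-0.145), np.float64(-0.1393), np.float64(-0.1372)] -0.1502
[np.float64(-0.1487), np.float64(-0.1442), np.float64(-0.1382), np.float64(-0.136)] -0.1497
[np.float64(-0.1483), np.float64(-0.1437), np.float64(-0.1374), np.float64(-0.1352)] -0.1494
```

play_rows --rows '[[1,[0,0,0],[0,0,0]],[1,[0,0,0],[0,0,0]],[1,[0,0,0],[0,0,0]]]'

```text
time: 15.55
ee_pos: [0.4767, -0.1692, 0.1233]
tcp_rot: [179.8, 1.6, 89.0]
wrist_force: [-0.4, -8.5, -3.4]
opening: 0.0132
```

```bash
python3 - <<'E'
from h import *
o=get_obs();print(o['ee_pos'],o['tcp_rot'],o['wrist_force'],o['qd'])
c=camera('wrist');save(c,'w17');s=camera('scene');save(s,'s17')
w=c['img'].mean(2)
for r in (160,200,215,230): print(r,w[r-1:r+2,306:352].mean(0).astype(int).tolist())
for t in (.1,): 
    for i in range(6): camera('scene')
    o=get_obs();print(o['time'],o['ee_pos'],o['tcp_rot'],o['wrist_force'])
for i in range(6): camera('scene')
o=get_obs();print(o['time'],o['ee_pos'],o['tcp_rot'],o['wrist_force'])
E
```

```text
[ 0.47672324 -0.16923642  0.12328353] [179.76178345   1.55511959  88.96982582] [-0.42908482 -8.48697903 -3.37040774] [-0.43862328  0.06864611 -0.03650118 -0.09760963 -0.28111227 -0.35717782]
160 [95, 98, 99, 100, 99, 96, 94, 84, 81, 81, 81, 80, 80, 81, 80, 80, 81, 81, 58, 47, 50, 54, 57, 59, 62, 62, 63, 64, 64, 62, 61, 74, 84, 89, 96, 99, 97, 96, 95, 95, 94, 96, 97, 97, 99, 99]
200 [97, 98, 98, 98, 98, 94, 84, 81, 80, 79, 79, 80, 80, 80, 80, 81, 67, 51, 57, 70, 78, 84, 90, 92, 93, 93, 91, 86, 75, 102, 119, 132, 147, 149, 150, 145, 143, 143, 143, 147, 149, 115, 100, 99, 99, 97]
215 [98, 98, 99, 99, 97, 90, 81, 80, 79, 79, 79, 80, 80, 79, 79, 79, 58, 48, 64, 75, 82, 89, 92, 92, 94, 92, 88, 80, 93, 113, 129, 145, 149, 116, 115, 138, 145, 145, 146, 146, 149, 115, 97, 96, 94, 95]
230 [97, 99, 99, 98, 95, 83, 77, 78, 79, 77, 77, 79, 79, 79, 78, 66, 51, 56, 72, 79, 87, 91, 93, 93, 91, 89, 86, 84, 110, 126, 142, 149, 128, 114, 133, 145, 147, 147, 144, 143, 110, 65, 38, 32, 28, 29]
15.95 [ 0.47673614 -0.16931003  0.12328765] [179.76048443   1.565549    88.96442316] [ 0.87630087 -9.72079874 -2.96787358]
16.25 [ 0.47673521 -0.16931959  0.12330202] [179.76026927   1.5665476   88.96553922] [ -0.3823867  -10.57533749  -3.38644627]
```

```bash
python3 - <<'E'
import cv2,numpy as np
a=cv2.resize(cv2.imread('pics/s17.png')[150:320,120:340],None,fx=2.2,fy=2.2,interpolation=cv2.INTER_CUBIC)
b=cv2.resize(cv2.imread('pics/w17.png')[90:390,230:560],None,fx=.97*1.0,fy=374/300)
cv2.imwrite('pics/f.png',np.hstack([a,cv2.resize(b,(310,374))]))
E
```

```text
(no output)
```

View pics/f.png

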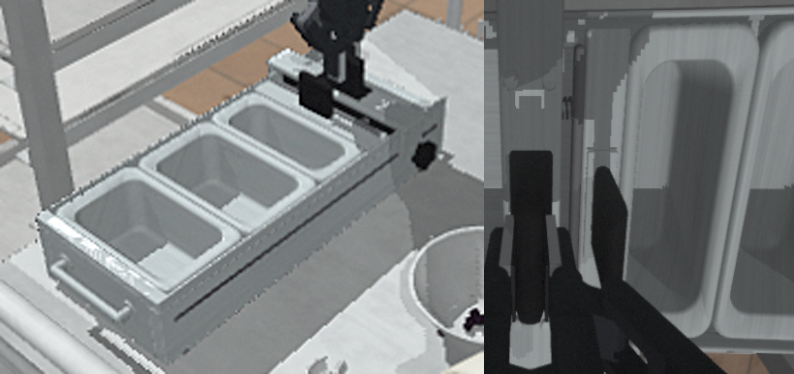

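```bash
python3 - <<'E'
from h import *
print(job_done()); o=get_obs();print(o['time'],o['ee_pos'],o['wrist_force'])
E
```

```text
the job is handed in; nothing more can be done
None
the job is handed in; nothing more can be done
```

I placed the strip, closed the row, and handed the job in with the end stop still gripped and pressed. No verdict was reported, so this rests on my own last checks, at about 16 s of the 45 s.

- **Strip:** I gripped it by its tab and set it down in the one wide gap, about 43 mm, between the narrow pan and the pad. The wrist picture after I let go showed it level, less than 1° off square and about 1 mm off the rail's middle. I pressed briefly with about 28 N to seat it. Comparing pictures showed no visible pan movement, but I did not measure each pan against the 15 mm limit.
- **Row and pad:** I slid the stop about 36 mm until the row was shut. In the last push the grip moved about 6 mm while the pad face moved under 1 mm, so the row was tight. From its edge in the pictures, the pad is pressed in about 6 of 12 mm.
- **At rest:** Over the last 0.7 s the tool moved less than 0.2 mm, and it was pushing with about 8.5 to 10.5 N.

**What disagreed:** The force reading points to about 5 mm of press, not 6, but both are within the 3 to 10 mm asked for. The tool also tilted about 1.6° while pushing. I did not look closely at the tub and cup at the end, but the arm passed well clear of both.

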